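Set the bolt tumbler's run timer in the fastener store

TASK

Start the red tumbler's cleaning run on the bench timer with the red knob: wind the knob clockwise past the long black top mark (5 minutes), then turn it back down to the green mark (3 minutes) and let go. Leave the timer with the blue knob and the grey tub of bolts as they are.

Things in the scene. Friction and masses are not known exactly. Their poses are not given: they have to be found in the camera images.
- red_dial (a joint): Angle of the red timer's knob, rad: 0 with its pointer at the zero mark, growing clockwise seen from above, 0.244 (14 degrees) a minute: green mark (3 min) at 0.733, long black top mark (5 min) at 1.222, stop at 1.50. Starts between 0 and 0.3. Stiff (0.05 N m), no spring, stays where left. The marks are on a white plate, 92 mm across, on a grey steel box 100 x 100 x 50 mm fixed to the bench.
- red_grip (a point): The place to grip: on the red knob's vertical turning axis, amid its bar grip, 84 mm above the bench. The bar is 48 mm long, 14 wide, 34 tall; its top is 10 mm above this point, the knob's round foot (52 mm across) 24 mm below. x axis: along the bar towards its end with the white pointer line; z axis: up. It turns with the knob.
- blue_pointer (a point): Pointer end of the bar grip of the other timer, alike but with a blue knob, set anywhere: 24 mm out from that knob's axis, 84 mm above the bench; x axis: where the knob points. Leave alone. The timers' axes are at least 260 mm apart, one left, one right, in either order.
- bolt_tub: Open grey plastic tub of bolts, 110 x 150 x 65 mm, 0.8 kg, loose on the bench beyond the timers; origin: centre of its underside, z up. Leave it where it is. A loose big bolt standing on its head (75 mm tall) and a steel spacer ring (22 mm tall) also stand on the bench, at least 90 mm from the red knob's axis.
Things that resemble listed ones, but are neither listed nor needed, are in the scene too. What is shaped like the part that bears red_dial but pink is not meant.

How it is judged:
On the way:
1. the red knob is wound past the top mark (5 minutes) (value of joint red_dial above 1.222 rad), for 0.1 s.
At the end, for the whole second after the job is handed in: After passing the top mark, the red knob rests within 10 degrees (0.175 rad) of the green 3-minute mark (0.733 rad), let go and still; the blue knob's pointer is within 10 mm and the tub of bolts within 30 mm of where they started (value of joint red_dial between 0.558 and 0.908 rad and velocity of joint red_dial between -0.05 and 0.05 rad/s and not (distance of blue_pointer from where it was at the start of the episode above 0.01 m) and not (distance of bolt_tub from where it was at the start of the episode above 0.03 m)); the robot touches nothing.
It fails at once if the blue timer's knob is turned (pointer moved more than 10 mm) (distance of blue_pointer from where it was at the start of the episode above 0.01 m).
It fails at once if the tub of bolts is pushed more than 30 mm (distance of bolt_tub from where it was at the start of the episode above 0.03 m).
It also fails if it takes over 32 s, if anything falls off the work surface, if the arm or the gripper's body presses on something with over 40 N, if the wrist force passes 120 N, or if a joint passes its speed limit or range.

ROBOT

A 6-joint arm with a two-finger parallel gripper is mounted at the origin on the work surface. World frame = base frame: x ahead of the robot, y to its left, z up, the work surface at z = 0. Lengths are in m, angles in rad, forces in N, time in s.
With the tool pointing down it reaches from about 0.25 to 0.8 m from the base axis. Payload 3.9 kg.
Tool frame: the origin (TCP) lies on the centre line of the jaws, within the pads' length; the fingertips stand 17 mm ahead of it and the grasp point (between the pads) lies 2 mm behind it; z points along the fingers, y is the direction in which the jaws open and shut (so a half turn about z gives the same grasp; the last joint's range is limited). The gripper opens to 85 mm and grips with 20 to 120 N. Pads are 22 mm wide; open, the fingers measure 114 mm over their backs; the gripper's body (76 mm by 85 mm) begins 54 mm behind the grasp point. The pads swing forward as they close: fully open they stand 13 mm farther back than shut.
Start: joints at [1.269, 0.26, -0.138, 1.173, 0, 1.571], TCP at [0.156, 0.501, 0.22] pointing down, gripper open.
Joint ranges: [-2.78, 2.78], [-0.83, 1.72], [-1.28, 1.37], [-1.9, 2.12], [-1.57, 1.48], [-3.14, 3.14]. Speed limits (rad/s): [2.57, 2.57, 3.14, 3.14, 3.14, 3.14].

INTERFACE

Orientations are given as a unit quaternion [w, x, y, z].
In Python, from plant import manip, vision, workorder gives the robot as it stands. The module is installed in compiled form; this text tells all that it offers.
- The arm moves only by the tool step_arm, never from a script. Its argument "motion" is text: rows parted by semicolons, each of 7 numbers parted by spaces: the turn, a rotation vector about the tool's x, y, z in rad, then the shift along the tool's x, y, z in cm, then the closure, from 0 (fully open) to 1 (shut). In form: wx wy wz tx ty tz claw; .... A call has 1 to 5 rows; each row shifts and turns the commanded pose from where the row before left it, along the tool's axes as they then stand; what a row does not reach is not made up. A row lasts 1/10 s, in which the tool goes at most 50 mm and 8.59 degrees, less where a joint would pass 70% of its speed; a pose out of reach is approached as far as the arm can. A call is refused whole if a number of a shift passes 5 or a number of a turn 0.15, either way. A call with a gripper value outside its range is refused whole. The fingers move at their own pace and stop on an object; the grip force is fixed at half the most. Time passes only in rows, so rows that do not move let the fingers close. It gives the time, the measured TCP pose, the force and the opening at its end, in the units of the state.
- manip.sense(): the state, without advancing time (a new reading comes with each control period).
- vision.read_camera(name): name is "scene" or "top" or "wrist"; returns a dict with "img" (384x512x3 uint8, red, green, blue), "depth" (384x512 float32, m along the optical axis (not along the pixel's ray), 0 where there is no reading), "mtx" (3x3 intrinsics, pixels), "R" (3x3) and "t" (3): a world point X has camera coordinates R X + t. Camera axes: x right, y down, z forward; pixel columns grow to the right and rows downward; lengths in m; the calibration is good to about 2 mm. A picture is of the moment at which its call begins.
- workorder.sign_off(): hands the job in, once; it reports no verdict.
The state is a dict: "time_s": time; "joint_positions": joint angles; "dq": joint speeds; "effort": joint torques, N m; "tcp_pos": TCP position; "tcp_rot": TCP orientation; "contact_force": force on the tool from outside, world axes, zero at the start; "wrist_torque": the same for the moment, N m; "opening": opening from 0.0 (shut) to 1.0 (fully open).
Only numpy, scipy, OpenCV 4.12 (cv2) and the standard library are available. Lean on these libraries where they do the work, as an engineer would, in place of code of your own. Each camera call takes 0.05 s, during which the arm holds its last target.

## Working session

There is one attempt and no reset: what is moved stays moved. The work goes in short steps, Python scripts to look and compute and a tool call to move; the robot and the scene stay as the last step left them, time stands still between calls to the robot, and variables do not carry over. Pictures are saved under pics/ and viewed, and the job is handed in when it is done.

Besides the shell and the picture viewer there is one more tool, called after "Emit:" as name(argument=value, ...), one argument or row to a line, values as JSON. step_arm: Moves the arm, as the interface text tells. Its arguments: {"type":"object","properties":{"motion":{"type":"string"}},"required":["motion"]}

```bash
mkdir -p pics
cat > h.py <<'E'
import numpy as np,cv2
from plant import manip,vision,workorder
def snap(n,f):
    d=vision.read_camera(n); cv2.imwrite(f'pics/{f}.png',d['img'][:,:,::-1]); np.savez(f'pics/{f}.npz',**d); return d
def px(d,u,v,z=None):
    K=d['mtx'];R=d['R'];t=d['t']
    r=np.linalg.inv(K)@np.array([u,v,1.]); 
    if z is None: return R.T@(r*d['depth'][int(v),int(u)]-t)
    o=-R.T@t; w=R.T@r; return o+w*(z-o[2])/w[2]
E
python3 - <<'E'
from h import *
s=manip.sense();print(s)
snap('top','top0');snap('scene','sc0')
E
```

```text
{'time_s': 0.0, 'joint_positions': array([ 1.26905640e+00,  2.60690655e-01, -1.39392832e-01,  1.17266882e+00,
       -1.76330912e-05,  1.57079481e+00]), 'dq': array([ 0.00062163,  0.00078817,  0.00138093,  0.00037445, -0.00116387,
       -0.00011251]), 'effort': array([-8.14345071e-05, -4.05673242e+01,  2.53926247e+01,  1.89255463e-02,
        2.18849882e-04,  5.71480101e-06]), 'tcp_pos': array([0.15581788, 0.50061016, 0.21945243]), 'tcp_rot': array([-1.38274559e-04,  1.50297444e-01,  9.88640340e-01, -9.68205797e-04]), 'contact_force': array([-0.13693083,  0.34234273,  0.40823194]), 'wrist_torque': array([-0.00195386, -0.03547392,  0.02587068]), 'opening': 0.9939908532587731}
```

View pics/top0.png

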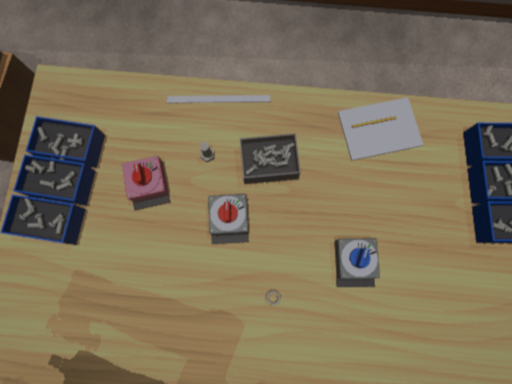

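View pics/sc0.png

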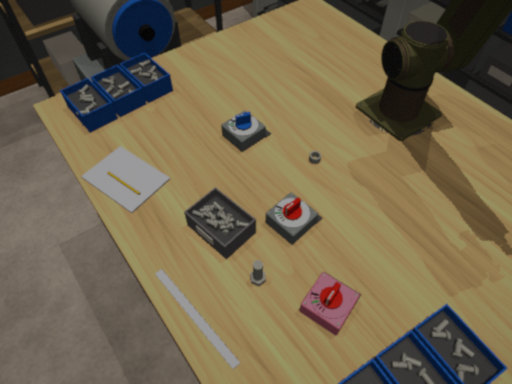

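The grey timer with the red knob is at about (228,213) in the top picture. The pink decoy is at (144,178), the blue timer at (360,258), the tub at (270,158), the bolt at (207,152) and the ring at (273,296). I'll enlarge the red timer.

Run:
```python
from h import *
a=np.load('pics/top0.npz');b=np.load('pics/sc0.npz')
A=cv2.resize(a['img'][180:250,190:265],None,fx=7,fy=7,interpolation=cv2.INTER_CUBIC)
B=cv2.resize(b['img'][180:250,255:330],None,fx=7,fy=7,interpolation=cv2.INTER_CUBIC)
cv2.imwrite('pics/crA.png',A[:,:,::-1]);cv2.imwrite('pics/crB.png',B[:,:,::-1])
for n,u,v,z in [('red',228,213,.07),('blue',360,258,.07),('tub',270,158,.03),('bolt',207,152,.07),('ring',273,296,.02),('pink',144,178,.07)]: print(n,px(a,u,v,z),px(a,u,v))
```

```text
red [0.56914172 0.13054214 0.07      ] [0.56565579 0.12862359 0.09287354]
blue [ 0.48674811 -0.204723    0.07      ] [ 0.48529125 -0.19769867  0.09415363]
tub [0.73620558 0.03576873 0.03      ] [0.72715415 0.0363571  0.0578848 ]
bolt [0.72463726 0.20200816 0.07      ] [0.73079774 0.20510079 0.05111344]
ring [ 0.37492365 -0.00128095  0.02      ] [ 3.73710498e-01 -2.47141201e-03  1.89434714e-04]
pink [0.64031682 0.35494422 0.07      ] [0.64168213 0.35691419 0.06411371]
```

View pics/crA.png

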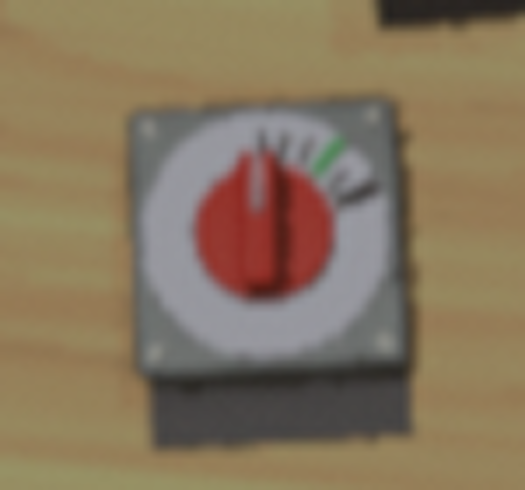

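View pics/crB.png

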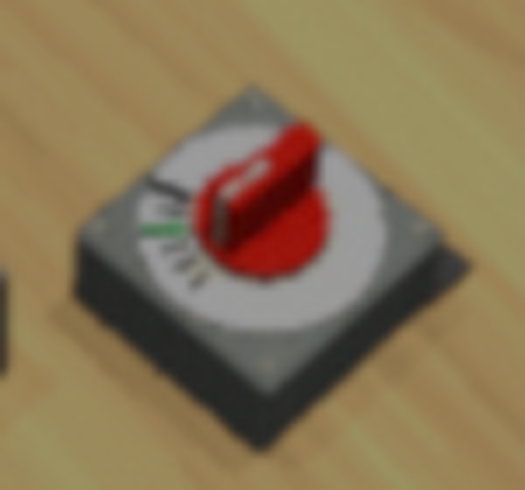

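Run:
```python
from h import *
a=np.load('pics/top0.npz');b=np.load('pics/sc0.npz')
P=lambda u,v,z:px(a,190+(u+.5)/7-.5,180+(v+.5)/7-.5,z)
Q=lambda u,v,z:px(b,255+(u+.5)/7-.5,180+(v+.5)/7-.5,z)
c=P(267,233,.05);print('plate c',c, 'cam',-a['R'].T@a['t'])
f=P(264,230,.06);print('foot c',f)
print('scene plate c',Q(262,228,.05))
for n,u,v in [('0',263,140),('1',282,143),('2',305,151),('g',328,155),('5',360,193)]:
    d=P(u,v,.05)-c;print(n,np.degrees(np.arctan2(d[1],d[0])))
for n,u,v in [('0',200,276),('g',160,230),('5',168,190)]:
    d=Q(u,v,.05)-c;print('sc',n,np.degrees(np.arctan2(d[1],d[0])),d)
p=P(258,152,.094);q=P(262,288,.094);d=p-q;print('bar',p,q,(p+q)/2,np.degrees(np.arctan2(d[1],d[0])))
p=Q(218,200,.094);q=Q(308,130,.094);d=p-q;print('bar sc',p,q,(p+q)/2,np.degrees(np.arctan2(d[1],d[0])))
s=manip.sense();w,x,y,z=s['tcp_rot']
from scipy.spatial.transform import Rotation as T
print(T.from_quat([x,y,z,w]).as_matrix())
```

```text
plate c [0.57249429 0.13299173 0.05      ] cam [0.43277889 0.0554922  0.96476797]
foot c [0.57196868 0.13334803 0.06      ]
scene plate c [0.56979039 0.1346816  0.05      ]
0 8.424661618101236
1 -3.3819438660439003
2 -18.760598173522048
g -32.02652878677124
5 -61.211939493598365
sc 0 9.313140476966167 [0.02909173 0.0047708  0.        ]
sc g -35.07420758334613 [ 0.02844502 -0.01997237  0.        ]
sc 5 -65.33627924809213 [ 0.01491636 -0.03248465  0.        ]
bar [0.59424826 0.13544526 0.094     ] [0.54631344 0.12897437 0.094     ] [0.57028085 0.13220981 0.094     ] 7.688078501041903
bar sc [0.59609756 0.13751097 0.094     ] [0.55056369 0.13264891 0.094     ] [0.57333063 0.13507994 0.094     ] 6.094896875892918
[[-9.54814128e-01  2.97203141e-01 -5.23170127e-04]
 [ 2.97203601e-01  9.54812687e-01 -1.65875969e-03]
 [ 6.54088468e-06 -1.73929523e-03 -9.99998487e-01]]
```

Emit:
step_arm(
  motion="0 0 0 -4.2 -1.9 0 0;0 0 0 -4.2 -1.9 0 0;0 0 0 -4.2 -1.9 0 0;0 0 0 -4.2 -1.9 0 0;0 0 0 -4.2 -1.9 0 0",
)

```text
time_s: 0.6
tcp_pos: [0.3292, 0.3466, 0.22]
tcp_rot: [-0.0, 0.15, 0.989, -0.0]
contact_force: [-0.1, 0.5, 0.7]
opening: 1.001
```

Emit:
step_arm(
  motion="0 0 0 -4.2 -1.9 0 0;0 0 0 -4.2 -1.9 0 0;0 0 0 -4.2 -1.9 0 0;0 0 0 -4.2 -1.9 0 0;0 0 0 -4.2 -1.9 0 0",
)

```text
time_s: 1.1
tcp_pos: [0.5015, 0.1934, 0.2199]
tcp_rot: [-0.0, 0.15, 0.989, -0.0]
contact_force: [0.4, 1.0, 0.1]
opening: 1.0
```

Emit:
step_arm(
  motion="0 0 -0.14 0 0 0 0;0 0 -0.14 0 0 0 0;0 0 -0.14 0 0 0 0;0 0 0 0 0 0 0",
)

```text
time_s: 1.5
tcp_pos: [0.5004, 0.1946, 0.2198]
tcp_rot: [-0.001, -0.059, 0.998, -0.0]
contact_force: [-0.3, -0.6, 0.5]
opening: 0.998
```

```bash
cat >> h.py <<'E'
from scipy.spatial.transform import Rotation as T
def st(target=None):
    s=manip.sense();w,x,y,z=s['tcp_rot'];M=T.from_quat([x,y,z,w]).as_matrix()
    print('t',s['time_s'],'q',s['joint_positions'].round(3),'p',s['tcp_pos'].round(4),'yawx',np.degrees(np.arctan2(M[1,0],M[0,0])).round(2),'F',s['contact_force'].round(1),'T',s['wrist_torque'].round(2),'op',round(s['opening'],3),'zax',M[:,2].round(3))
    if target is not None: print('shift cm',(M.T@(np.array(target)-s['tcp_pos'])*100).round(2))
    return s
E
python3 - <<'E'
from h import *
st([.571,.133,.22]); snap('wrist','w0')
E
```

```text
t 1.5 q [ 0.371  0.282 -0.109  1.181 -0.     0.254] p [0.5004 0.1946 0.2198] yawx -173.27 F [-0.3 -0.6  0.5] T [ 0.   -0.03 -0.07] op 0.998 zax [-0.001 -0.    -1.   ]
shift cm [-6.29 -6.95 -0.03]
```

View pics/w0.png

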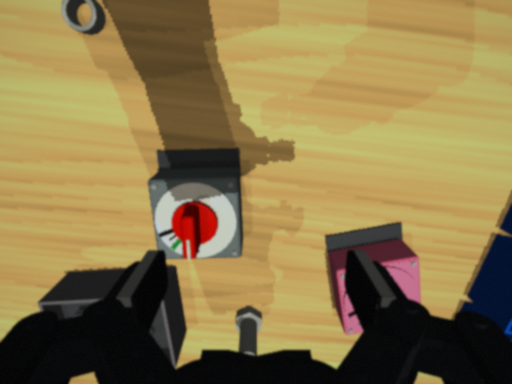

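The wrist view shows the red knob at (195,223), with its pointer aimed down at (192,255). The green mark is at (176,243), the pink decoy is on the right and the bolt is at (248,320). I'll crop it to refine the axis.

Run:
```python
from h import *
a=np.load('pics/w0.npz')
A=cv2.resize(a['img'][170:270,140:255],None,fx=6,fy=6,interpolation=cv2.INTER_CUBIC)
cv2.imwrite('pics/crW.png',A[:,:,::-1])
# red pixel fit of bar top via depth
for f in ['w0','top0']:
    a=np.load(f'pics/{f}.npz');im=a['img'].astype(int)
    m=(im[...,0]>110)&(im[...,1]<70)&(im[...,2]<70)
    v,u=np.nonzero(m&(a['depth']>0))
    X=np.array([px(a,uu,vv) for uu,vv in zip(u,v)])
    k=np.hypot(X[:,0]-.571,X[:,1]-.133)<.04;X=X[k]
    for lo,hi in [(.054,.07),(.088,.1)]:
        Y=X[(X[:,2]>lo)&(X[:,2]<hi)]
        if len(Y)>5:
            box=cv2.minAreaRect(Y[:,:2].astype(np.float32)*1000); print(f,lo,len(Y),Y.mean(0),box)
```

```text
w0 0.054 794 [0.56556786 0.13838335 0.05986615] ((567.129150390625, 134.6261749267578), (47.2222785949707, 48.56000518798828), 1.0262060165405273)
w0 0.088 465 [0.56446708 0.13435674 0.09347771] ((568.212890625, 134.05252075195312), (45.8334846496582, 13.912773132324219), 6.829546928405762)
top0 0.054 144 [0.57074629 0.13188832 0.0599395 ] ((570.587890625, 132.684326171875), (41.52509307861328, 43.62397003173828), 5.969808101654053)
top0 0.088 65 [0.56643536 0.13351553 0.09360354] ((571.289794921875, 134.07022094726562), (42.37467956542969, 10.379376411437988), 6.157257080078125)
```

View pics/crW.png

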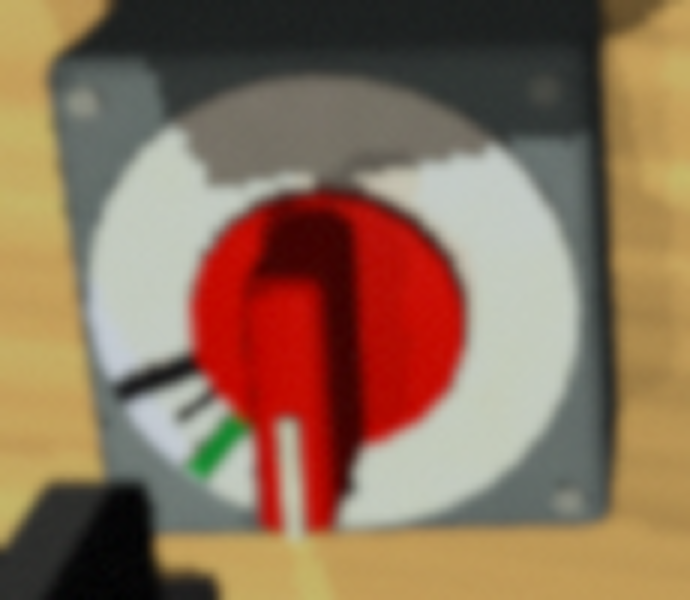

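Run:
```python
from h import *
a=np.load('pics/w0.npz')
P=lambda u,v,z:px(a,140+(u+.5)/6-.5,170+(v+.5)/6-.5,z)
c=P(333,299,.05);print(c)
for n,u,v in [('g',218,447),('4',197,404),('5',155,377)]:
    d=P(u,v,.05)-c;print(n,np.degrees(np.arctan2(d[1],d[0])))
st([.57,.134,.22])
```

```text
[0.56790668 0.13386809 0.05      ]
g -31.06730069625523
4 -44.65635266933081
5 -58.41498704470111
t 1.55 q [ 0.371  0.281 -0.109  1.181  0.     0.256] p [0.5003 0.1948 0.2199] yawx -173.4 F [-0.  -0.2  0.3] T [ 0.01 -0.03 -0.02] op 1.0 zax [-0.001 -0.    -1.   ]
shift cm [-6.22 -6.84 -0.02]
```

Emit:
step_arm(
  motion="0 0 0 -3.1 -3.4 0 0;0 0 0 -3.1 -3.4 0 0;0 0 0 0 0 4.0 0;0 0 0 0 0 4.0 0;0 0 0 0 0 0 0",
)

```text
time_s: 2.05
tcp_pos: [0.5652, 0.1334, 0.1346]
tcp_rot: [-0.006, -0.058, 0.998, -0.001]
contact_force: [-0.7, -0.6, 0.1]
opening: 0.999
```

Run:
```python
from h import *
st([.57,.134,.086]); snap('wrist','w1')
```

```text
t 2.05 q [ 0.232  0.41  -0.143  1.029  0.     0.116] p [0.5652 0.1334 0.1346] yawx -173.39 F [-0.7 -0.6  0.1] T [-0.01  0.04 -0.03] op 0.999 zax [-0.012 -0.003 -1.   ]
shift cm [-0.54  0.01  4.85]
```

View pics/w1.png

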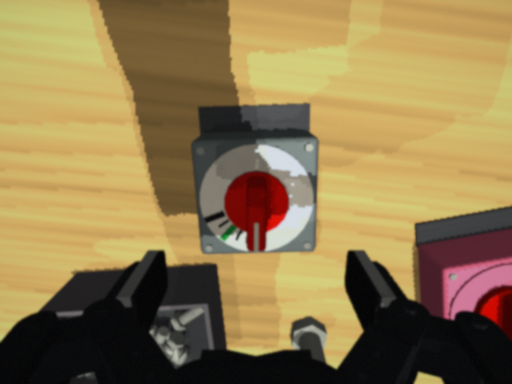

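The bar is at u≈256, midway between the fingers. Next I descend and close.

Emit:
step_arm(
  motion="0 0 0 -0.3 0 2.5 0;0 0 0 0 0 2.4 0;0 0 0 0 0 0 0;0 0 0 0 0 0 0",
)

```text
time_s: 2.5
tcp_pos: [0.574, 0.1357, 0.0933]
tcp_rot: [0.001, -0.059, 0.998, 0.0]
contact_force: [0.5, 1.5, 0.2]
opening: 0.999
```

Run:
```python
from h import *
st([.57,.134,.086])
```

```text
t 2.5 q [ 0.232  0.446 -0.201  0.922 -0.     0.114] p [0.574  0.1357 0.0933] yawx -173.23 F [0.5 1.5 0.2] T [-0.06  0.02  0.02] op 0.999 zax [ 0.002  0.    -1.   ]
shift cm [ 0.42 -0.12  0.73]
```

Emit:
step_arm(
  motion="0 0 0 0.4 -0.1 0.7 0;0 0 0 0 0 0 0;0 0 0 0 0 0 0.5;0 0 0 0 0 0 1;0 0 0 0 0 0 1",
)

```text
time_s: 3.0
tcp_pos: [0.5696, 0.1337, 0.0847]
tcp_rot: [0.0, -0.059, 0.998, 0.0]
contact_force: [-0.2, 0.2, 0.7]
opening: 0.514
```

Emit:
step_arm(
  motion="0 0 0 0 0 0 1;0 0 0 0 0 0 1;0 0 0 0 0 0 1;0 0 0 0 0 0 1;0 0 0 0 0 0 1",
)

```text
time_s: 3.5
tcp_pos: [0.5693, 0.1337, 0.0843]
tcp_rot: [-0.0, -0.059, 0.998, -0.0]
contact_force: [-0.6, 0.5, 0.1]
opening: 0.0
```

Run:
```python
from h import *
st([.57,.134,.086]); snap('wrist','w2')
```

```text
t 3.5 q [ 0.231  0.447 -0.226  0.898 -0.     0.112] p [0.5693 0.1337 0.0843] yawx -173.23 F [-0.6  0.5  0.1] T [0.02 0.03 0.02] op 0.0 zax [-0. -0. -1.]
shift cm [-0.08  0.02 -0.17]
```

View pics/w2.png

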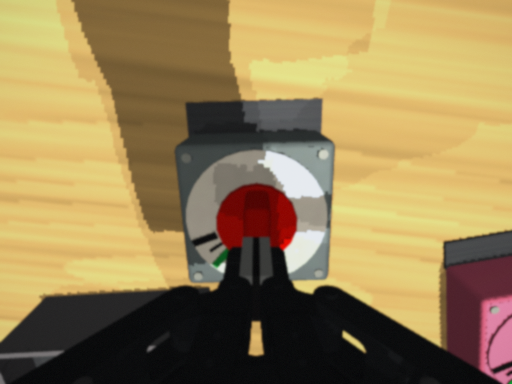

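Run:
```python
from h import *
a=np.load('pics/w2.npz')
A=cv2.resize(a['img'][160:300,180:330],None,fx=5,fy=5,interpolation=cv2.INTER_CUBIC)
cv2.imwrite('pics/crW2.png',A[:,:,::-1])
for u,v in [(248,245),(266,245),(248,260),(266,260),(257,200),(257,215),(257,225),(257,233),(257,245),(230,260)]: print(u,v,px(a,u,v).round(4))
print('cam',-a['R'].T@a['t'])
s=snap('scene','sc2');B=cv2.resize(s['img'][100:280,220:400],None,fx=3.3,fy=3.3,interpolation=cv2.INTER_CUBIC)
cv2.imwrite('pics/crS2.png',B[:,:,::-1])
```

```text
248 245 [0.5586 0.129  0.1073]
266 245 [0.5571 0.1374 0.1083]
248 260 [0.5582 0.1293 0.1213]
266 260 [0.5576 0.137  0.1208]
257 200 [0.5454 0.1318 0.0806]
257 215 [0.5481 0.1321 0.0949]
257 225 [0.5542 0.1328 0.0935]
257 233 [0.5583 0.1333 0.0941]
257 245 [0.5574 0.1332 0.1086]
230 260 [0.5632 0.1215 0.1145]
cam [0.48841817 0.12423981 0.23787365]
```

View pics/crW2.png

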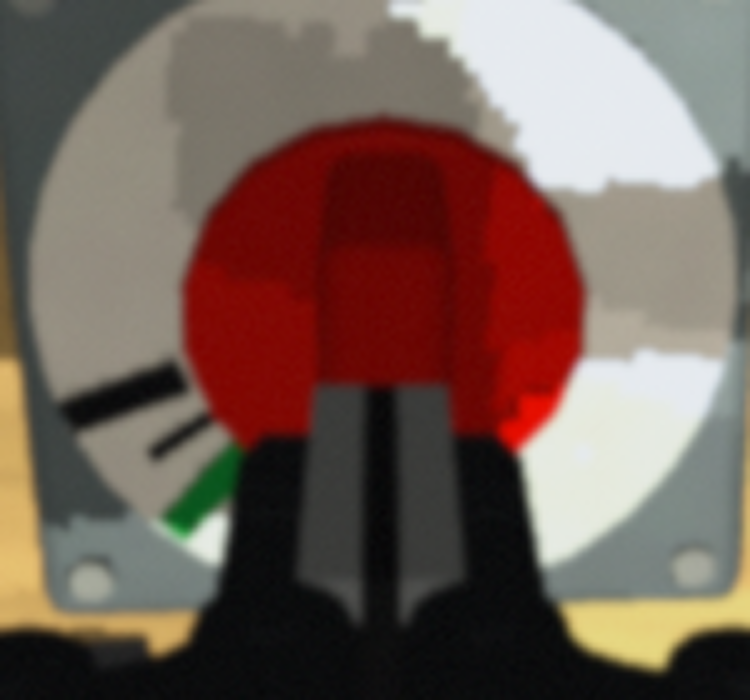

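View pics/crS2.png

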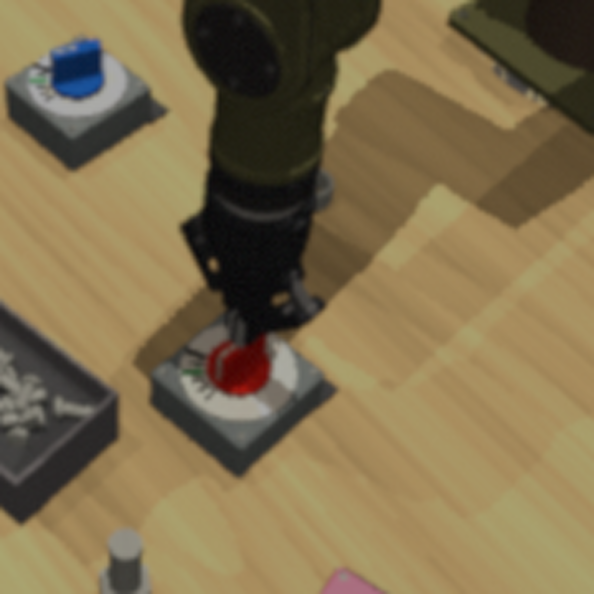

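Run:
```python
from h import *
np.set_printoptions(linewidth=220)
a=np.load('pics/w2.npz')
for v in range(220,300,4):
    print(v,[tuple((px(a,u,v)*1000).round().astype(int)) for u in (226,232,240,248,257,266,274,282,288)])
st()
```

```text
220 [(np.int64(568), np.int64(115), np.int64(60)), (np.int64(568), np.int64(119), np.int64(59)), (np.int64(567), np.int64(124), np.int64(61)), (np.int64(552), np.int64(128), np.int64(94)), (np.int64(551), np.int64(133), np.int64(93)), (np.int64(551), np.int64(137), np.int64(94)), (np.int64(565), np.int64(145), np.int64(60)), (np.int64(564), np.int64(150), np.int64(59)), (np.int64(564), np.int64(154), np.int64(60))]
224 [(np.int64(571), np.int64(115), np.int64(60)), (np.int64(570), np.int64(119), np.int64(61)), (np.int64(570), np.int64(124), np.int64(60)), (np.int64(488), np.int64(124), np.int64(238)), (np.int64(488), np.int64(124), np.int64(238)), (np.int64(553), np.int64(137), np.int64(93)), (np.int64(567), np.int64(145), np.int64(60)), (np.int64(567), np.int64(150), np.int64(60)), (np.int64(567), np.int64(154), np.int64(59))]
228 [(np.int64(574), np.int64(116), np.int64(59)), (np.int64(574), np.int64(119), np.int64(59)), (np.int64(573), np.int64(124), np.int64(59)), (np.int64(556), np.int64(128), np.int64(95)), (np.int64(556), np.int64(133), np.int64(93)), (np.int64(555), np.int64(
[... 6852 characters left out ...]
9), np.int64(144)), (np.int64(556), np.int64(142), np.int64(144)), (np.int64(556), np.int64(144), np.int64(144))]
296 [(np.int64(558), np.int64(122), np.int64(147)), (np.int64(558), np.int64(124), np.int64(147)), (np.int64(557), np.int64(127), np.int64(147)), (np.int64(557), np.int64(130), np.int64(147)), (np.int64(567), np.int64(134), np.int64(134)), (np.int64(557), np.int64(136), np.int64(147)), (np.int64(555), np.int64(139), np.int64(148)), (np.int64(556), np.int64(142), np.int64(146)), (np.int64(556), np.int64(144), np.int64(147))]
t 3.6 q [ 0.231  0.447 -0.226  0.898 -0.     0.112] p [0.5693 0.1337 0.0843] yawx -173.23 F [ 0.4 -0.3  0.6] T [ 0.05  0.05 -0.01] op -0.003 zax [-0. -0. -1.]
```

The fingers shut completely (opening 0) with no force. The depth picture puts the shut tips at z≈0.099, above the bar top at 0.094, although the reported TCP is at 0.084. So the real tips sit about 15 mm above the TCP reading, not 17 mm below it. I'll check that in the earlier picture before trusting it.

Run:
```python
from h import *
for f,z in [('w0',.2199),('w1',.1346)]:
    a=np.load(f'pics/{f}.npz');C=-a['R'].T@a['t'];print(f,'cam z-tcp',C[2]-z)
    for u in (140,150,158,356,364,372):
        for v in (256,262,270): print(u,v,px(a,u,v).round(3),end=' ')
        print()
a=np.load('pics/sc2.npz')
for v in range(185,212,2): print(v,[tuple((px(a,u,v)*1000).round().astype(int).tolist()) for u in (286,290,294,298)])
```

```text
w0 cam z-tcp 0.15355090675215197
140 256 [ 0.654  0.054 -0.001] 140 262 [0.495 0.145 0.258] 140 270 [0.495 0.147 0.263] 
150 256 [0.494 0.148 0.254] 150 262 [0.494 0.149 0.258] 150 270 [0.494 0.151 0.264] 
158 256 [0.494 0.151 0.253] 158 262 [0.497 0.151 0.254] 158 270 [0.5   0.152 0.255] 
356 256 [0.484 0.237 0.253] 356 262 [0.484 0.236 0.258] 356 270 [0.488 0.236 0.259] 
364 256 [0.484 0.241 0.253] 364 262 [0.483 0.239 0.259] 364 270 [0.484 0.237 0.264] 
372 256 [0.6   0.352 0.032] 372 262 [0.483 0.242 0.259] 372 270 [0.483 0.24  0.265] 
w1 cam z-tcp 0.1545780262142747
140 256 [ 0.663  0.023 -0.   ] 140 262 [0.56  0.084 0.173] 140 270 [0.56  0.086 0.179] 
150 256 [0.559 0.087 0.169] 150 262 [0.56  0.088 0.173] 150 270 [0.56  0.09  0.179] 
158 256 [0.559 0.09  0.168] 158 262 [0.562 0.09  0.169] 158 270 [0.565 0.091 0.171] 
356 256 [0.549 0.176 0.169] 356 262 [0.55  0.175 0.172] 356 270 [0.553 0.175 0.173] 
364 256 [0.549 0.18  0.168] 364 262 [0.549 0.178 0.174] 364 270 [0.549 0.176 0.18 ] 
372 256 [0.634 0.264 0.001] 372 262 [0.548 0.181 0.174] 372 270 [0.549 0.179 0.18 ] 
185 [(589
[... 281 characters left out ...]
 [(519, 50, 2), (583, 133, 142), (586, 150, 162), (570, 148, 148)]
195 [(522, 54, -1), (581, 132, 131), (583, 147, 149), (575, 153, 149)]
197 [(551, 86, 48), (582, 133, 125), (581, 146, 138), (578, 157, 147)]
199 [(557, 94, 52), (582, 135, 118), (578, 144, 125), (581, 160, 145)]
201 [(562, 100, 54), (583, 136, 113), (576, 143, 113), (566, 147, 111)]
203 [(565, 104, 52), (582, 136, 102), (576, 144, 106), (556, 138, 84)]
205 [(572, 112, 59), (581, 136, 93), (573, 142, 93), (557, 140, 77)]
207 [(592, 134, 91), (586, 142, 96), (573, 142, 85), (556, 141, 69)]
209 [(1000, 568, 940), (587, 143, 89), (571, 142, 74), (556, 141, 61)]
211 [(596, 139, 83), (586, 143, 79), (569, 141, 62), (559, 145, 59)]
```

Emit:
step_arm(
  motion="0 0 0 0 0 0 0.4;0 0 0 0 0 0 0.4;0 0 0 0 0 0 0.4;0 0 0 0 0 0 0.4",
)

```text
time_s: 4.0
tcp_pos: [0.5693, 0.1337, 0.0843]
tcp_rot: [0.0, -0.059, 0.998, -0.0]
contact_force: [-1.2, -0.3, -0.1]
opening: 0.6
```

Run:
```python
from h import *
st();a=snap('wrist','w3')
for v in range(225,300,4): print(v,[tuple((px(a,u,v)*1000).round().astype(int).tolist()) for u in (195,205,212,220,290,298,305,312)])
```

```text
t 4.0 q [ 0.231  0.447 -0.226  0.898 -0.     0.112] p [0.5693 0.1337 0.0843] yawx -173.23 F [-1.2 -0.3 -0.1] T [0.   0.04 0.  ] op 0.6 zax [ 0. -0. -1.]
225 [(578, 95, 51), (577, 101, 52), (577, 106, 51), (572, 112, 61), (567, 155, 61), (570, 162, 52), (569, 167, 52), (569, 171, 52)]
229 [(581, 95, 52), (580, 102, 52), (579, 106, 52), (575, 112, 60), (570, 156, 60), (573, 162, 53), (572, 167, 53), (572, 172, 52)]
233 [(583, 96, 53), (583, 102, 51), (581, 107, 54), (577, 112, 60), (573, 156, 59), (576, 163, 51), (575, 168, 52), (575, 172, 52)]
237 [(586, 96, 53), (586, 102, 52), (585, 107, 53), (581, 112, 60), (575, 157, 60), (579, 164, 51), (578, 168, 52), (578, 173, 51)]
241 [(561, 104, 104), (588, 102, 53), (588, 107, 52), (588, 112, 52), (578, 157, 60), (581, 164, 53), (581, 169, 52), (555, 160, 103)]
245 [(561, 104, 108), (592, 102, 52), (591, 107, 52), (590, 112, 53), (585, 159, 52), (584, 164, 52), (584, 169, 53), (555, 159, 108)]
249 [(561, 105, 112), (595, 103, 51), (594, 107, 53), (594, 113, 52), (588, 159, 53), (588, 165, 51), (587, 169, 52), (554, 158, 113)]
253 [(561, 106
[... 888 characters left out ...]
10, 169, 50), (610, 174, 50), (566, 159, 117)]
281 [(568, 108, 126), (622, 104, 49), (621, 109, 50), (621, 115, 48), (648, 174, -1), (646, 181, 1), (646, 188, 0), (568, 160, 117)]
285 [(570, 108, 126), (661, 99, -1), (661, 105, -1), (660, 112, 0), (651, 175, 1), (651, 182, -1), (650, 188, 0), (570, 160, 118)]
289 [(572, 108, 127), (663, 100, 3), (664, 106, 0), (663, 113, 0), (656, 176, 0), (655, 183, 0), (655, 189, -1), (572, 160, 118)]
293 [(574, 109, 127), (663, 101, 9), (669, 106, 0), (667, 113, 0), (660, 176, 0), (659, 183, 0), (659, 190, 0), (573, 160, 119)]
297 [(575, 109, 127), (663, 101, 14), (673, 106, 0), (672, 114, 0), (664, 177, 0), (663, 184, 0), (663, 191, -1), (575, 160, 119)]
```

View pics/w3.png

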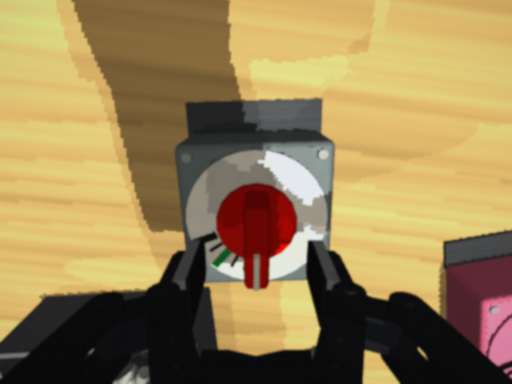

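The offset holds in all the pictures: the tips are 15 mm (shut) to 33 mm (open) above the TCP reading. The bar at u≈257 is centred between the fingers (205 and 308). I'll descend another 3.1 cm, watching force.

Emit:
step_arm(
  motion="0 0 0 0 0 1.5 0.4;0 0 0 0 0 0 0.4",
)

```text
time_s: 4.25
tcp_pos: [0.568, 0.1334, 0.0679]
tcp_rot: [-0.001, -0.059, 0.998, -0.0]
contact_force: [-1.0, -0.0, 0.1]
opening: 0.601
```

Emit:
step_arm(
  motion="0 0 0 0 0 1.5 0.4;0 0 0 0 0 0 0.4;0 0 0 0 0 0 0.4",
)

```text
time_s: 4.55
tcp_pos: [0.569, 0.1336, 0.0545]
tcp_rot: [-0.0, -0.059, 0.998, -0.0]
contact_force: [0.3, 0.1, -0.6]
opening: 0.599
```

Emit:
step_arm(
  motion="0 0 0 0 0 0 1;0 0 0 0 0 0 1;0 0 0 0 0 0 1;0 0 0 0 0 0 1;0 0 0 0 0 0 1",
)

```text
time_s: 5.05
tcp_pos: [0.5698, 0.134, 0.0551]
tcp_rot: [0.001, -0.059, 0.998, 0.0]
contact_force: [-1.7, 1.2, 5.2]
opening: 0.155
```

Run:
```python
from h import *
st([.5695,.1337,.0533]);snap('wrist','w4')
```

```text
t 5.05 q [ 0.231  0.474 -0.266  0.829  0.     0.112] p [0.5698 0.134  0.0551] yawx -173.22 F [-1.7  1.2  5.2] T [0.17 0.24 0.08] op 0.155 zax [ 0.001  0.001 -1.   ]
shift cm [ 0.03 -0.03  0.18]
```

View pics/w4.png

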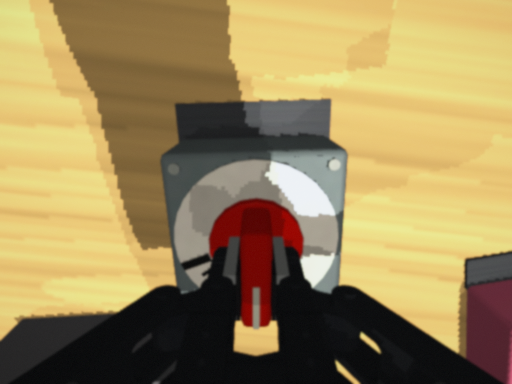

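The knob is gripped: opening is 0.155, about 13 mm, and the bar is between the pads at (257,270). Winding clockwise now.

Emit:
step_arm(
  motion="0 0 0.1 0 0 -0.1 1;0 0 0.13 0 0 0 1;0 0 0.13 0 0 0 1;0 0 0.13 0 0 0 1;0 0 0.13 0 0 0 1",
)

```text
time_s: 5.6
tcp_pos: [0.5697, 0.1341, 0.0551]
tcp_rot: [0.0, 0.251, 0.968, 0.0]
contact_force: [1.4, 1.2, -0.5]
opening: 0.153
```

Run:
```python
from h import *
st([.5695,.1337,.0545])
```

```text
t 5.6 q [ 0.231  0.474 -0.265  0.83   0.001  0.738] p [0.5697 0.1341 0.0551] yawx 150.96 F [ 1.4  1.2 -0.5] T [ 0.32 -0.14  0.03] op 0.153 zax [ 0.001  0.001 -1.   ]
shift cm [-0.   -0.05  0.06]
```

Emit:
step_arm(
  motion="0 0 0.13 0 0 0 1;0 0 0.13 0 0 0 1;0 0 0.13 0 0 0 1;0 0 0.13 0 0 0 1;0 0 0.13 0 0 0 1",
)

```text
time_s: 6.1
tcp_pos: [0.5698, 0.1342, 0.0552]
tcp_rot: [0.0, 0.547, 0.837, 0.001]
contact_force: [0.3, 2.2, -0.8]
opening: 0.153
```

Emit:
step_arm(
  motion="0 0 0.03 0 0 0 1;0 0 0 0 0 0 1;0 0 0 0 0 0 1",
)

```text
time_s: 6.4
tcp_pos: [0.5697, 0.1342, 0.0552]
tcp_rot: [0.0, 0.556, 0.831, 0.001]
contact_force: [2.1, 2.7, -2.5]
opening: 0.153
```

Run:
```python
from h import *
st([.5695,.1337,.0545]);snap('wrist','w5');a=snap('top','t5')
A=cv2.resize(a['img'][150:270,160:290],None,fx=5,fy=5,interpolation=cv2.INTER_CUBIC)
cv2.imwrite('pics/crt5.png',A[:,:,::-1])
```

```text
t 6.4 q [ 2.310e-01  4.740e-01 -2.650e-01  8.300e-01  1.000e-03  1.411e+00] p [0.5697 0.1342 0.0552] yawx 112.39 F [ 2.1  2.7 -2.5] T [ 0.58 -0.44  0.03] op 0.153 zax [ 0.001  0.001 -1.   ]
shift cm [-0.03 -0.04  0.07]
```

View pics/w5.png

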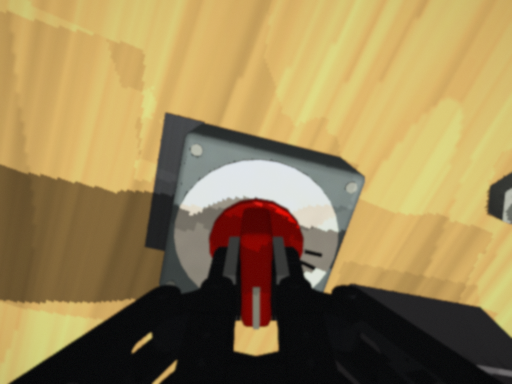

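The knob followed the gripper: the bar is still between the pads, pointing down at (256,310). Its bearing is −67.6° against the top mark at about −61°. I'll add 3° of margin, still short of the stop, and measure the mark from this view.

Emit:
step_arm(
  motion="0 0 0.05 0 0 0 1;0 0 0 0 0 0 1;0 0 0 0 0 0 1",
)

```text
time_s: 6.8
tcp_pos: [0.5697, 0.1342, 0.0552]
tcp_rot: [-0.0, 0.577, 0.817, 0.001]
contact_force: [3.1, 4.9, -3.8]
opening: 0.152
```

Run:
```python
from h import *
st([.5695,.1337,.0545])
a=np.load('pics/w5.npz')
A=cv2.resize(a['img'][150:300,160:350],None,fx=4,fy=4,interpolation=cv2.INTER_CUBIC)
cv2.imwrite('pics/crw5.png',A[:,:,::-1])
```

```text
t 6.8 q [ 2.310e-01  4.740e-01 -2.650e-01  8.300e-01  1.000e-03  1.461e+00] p [0.5697 0.1342 0.0552] yawx 109.52 F [ 3.1  4.9 -3.8] T [ 0.82 -0.62 -0.  ] op 0.152 zax [ 0.001  0.001 -1.   ]
shift cm [-0.04 -0.04  0.07]
```

View pics/crw5.png

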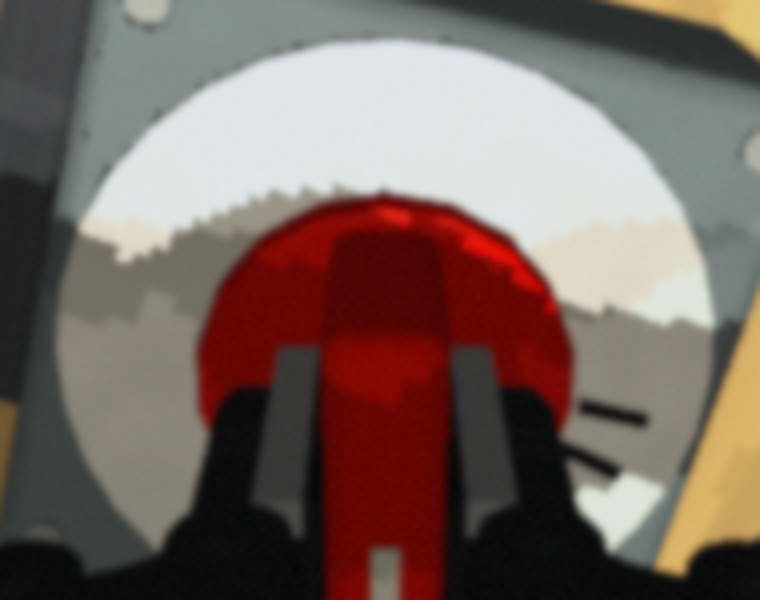

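View pics/crt5.png

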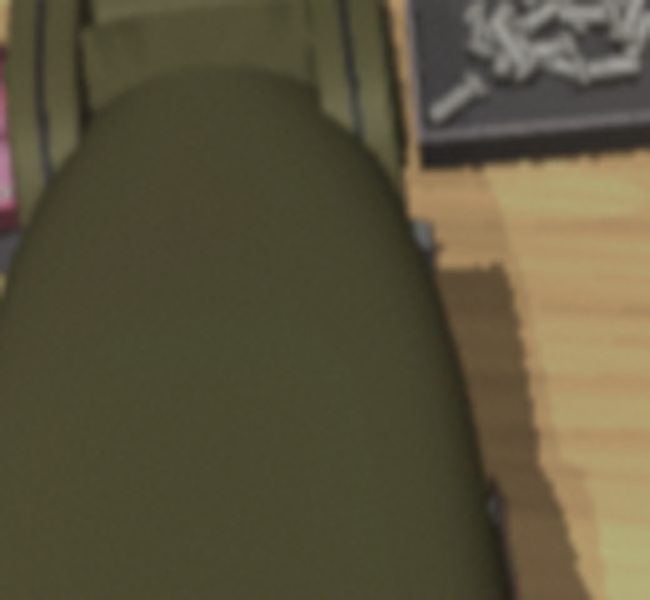

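Run:
```python
from h import *
a=np.load('pics/w5.npz')
P=lambda u,v:px(a,160+(u+.5)/4-.5,150+(v+.5)/4-.5,.05)
c=np.array([.5698,.134,.05])
for k,(u,v) in enumerate([(618,414),(592,463)]):
    d=P(u,v)-c;print(k,np.degrees(np.arctan2(d[1],d[0])),np.hypot(*d[:2]))
print(P(385,0),c)
a=np.load('pics/w3.npz')
# foot-based centre: left/right/near edges of plate in w5
```

```text
0 7.13591914423294 0.034717748007088184
1 -7.3381895993960224 0.03474348854874262
[0.55012535 0.18123154 0.05      ] [0.5698 0.134  0.05  ]
```

The zero mark is at 7–9°, so the knob is at about 1.36–1.39 rad, past the top mark. Green is at about −34°, so I turn back 0.637 rad.

Emit:
step_arm(
  motion="0 0 -0.127 0 0 0 1;0 0 -0.127 0 0 0 1;0 0 -0.127 0 0 0 1;0 0 -0.127 0 0 0 1;0 0 -0.127 0 0 0 1",
)

```text
time_s: 7.3
tcp_pos: [0.5697, 0.1341, 0.0552]
tcp_rot: [0.0, 0.291, 0.957, 0.0]
contact_force: [1.8, 3.3, -3.8]
opening: 0.155
```

Emit:
step_arm(
  motion="0 0 0 0 0 0 1;0 0 0 0 0 0 1;0 0 0 0 0 0 0.6;0 0 0 0 0 0 0.4;0 0 0 0 0 0 0.4",
)

```text
time_s: 7.8
tcp_pos: [0.5686, 0.133, 0.0553]
tcp_rot: [-0.0, 0.294, 0.956, -0.001]
contact_force: [0.1, -0.9, 0.1]
opening: 0.6
```

Emit:
step_arm(
  motion="0 0 0 0 0 0 0.4;0 0 0 0 0 -2 0.4;0 0 0 0 0 -4 0.4;0 0 0 0 0 -4 0.4;0 0 0 0 0 -4 0.4",
)

```text
time_s: 8.3
tcp_pos: [0.5688, 0.1333, 0.1967]
tcp_rot: [-0.0, 0.294, 0.956, -0.0]
contact_force: [1.6, 0.3, -0.3]
opening: 0.602
```

Emit:
step_arm(
  motion="0 0 0 4 0 -3 0.4;0 0 0 4 0 0 0.4;0 0 0 4 0 0 0.4;0 0 0 0 0 0 0.4",
)

```text
time_s: 8.7
tcp_pos: [0.466, 0.2024, 0.2259]
tcp_rot: [-0.001, 0.292, 0.956, -0.0]
contact_force: [0.3, -0.0, 0.3]
opening: 0.603
```

Run:
```python
from h import *
st();snap('wrist','w6');a=snap('top','t6');snap('scene','s6')
A=cv2.resize(a['img'][180:250,190:265],None,fx=7,fy=7,interpolation=cv2.INTER_CUBIC)
cv2.imwrite('pics/crt6.png',A[:,:,::-1])
```

```text
t 8.7 q [ 4.090e-01  2.300e-01 -1.640e-01  1.178e+00  1.000e-03  1.002e+00] p [0.466  0.2024 0.2259] yawx 146.05 F [ 0.3 -0.   0.3] T [ 0.01 -0.08  0.  ] op 0.603 zax [-0.002  0.    -1.   ]
```

View pics/w6.png

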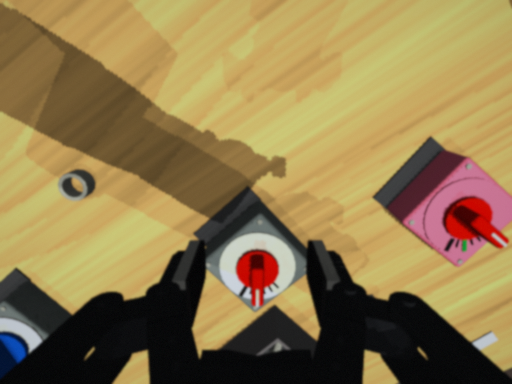

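View pics/s6.png

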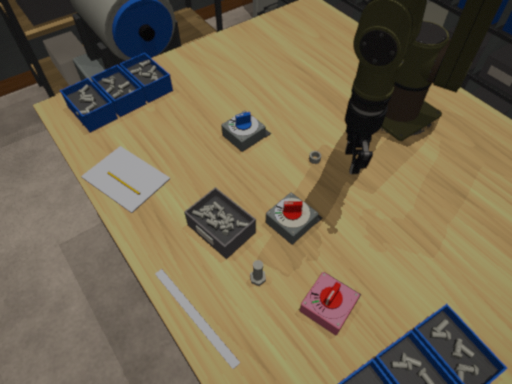

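View pics/crt6.png

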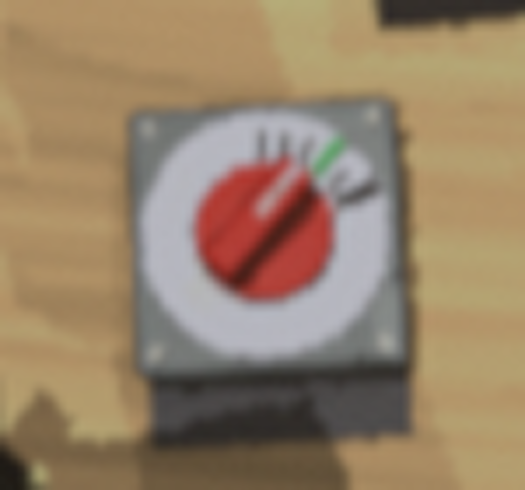

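The pointer direction in the top crop is about 36° against about 38° for the green mark, and the wrist view shows the pointer lying between the marks either side of green. The arm is clear. I'll compare the blue knob and tub areas with the start picture, then hand in.

Run:
```python
from h import *
a=np.load('pics/sc0.npz')['img'].astype(int);b=np.load('pics/s6.npz')['img'].astype(int)
for n,(r0,r1,c0,c1) in dict(blue=(105,150,218,272),tub=(185,258,182,258),red=(190,245,262,325)).items():
    print(n,(abs(a-b)[r0:r1,c0:c1].max(2)>40).sum())
print(workorder.sign_off())
```

```text
blue 0
tub 0
red 540
the job is handed in; nothing more can be done
None
```

The red knob was wound past the 5-minute mark, turned back to the green 3-minute mark and released, and the job is handed in. No verdict was given.

- **Winding:** I wound it to about 1.36–1.39 rad by my estimate (mark 1.222) and held it there for about 0.3 s.
- **Final position:** in the last top picture the pointer is 2–3° from the green mark, within the 10° allowed. The fingers are clear, and the force reading is near zero.
- **Blue timer and tub:** compared with the start picture, neither area had any changed pixels.
- **Disagreement:** the first grip closed on air above the bar. The pictures show the fingertips about 15 mm (shut) to 33 mm (open) behind the reported TCP, not 17 mm ahead as the text says. I followed the pictures, went 3 cm lower, and the second grip held (opening 0.155, about 13 mm on the 14 mm bar).
- **Uncertainty:** single readings of the mark angles from different cameras differed by a few degrees, up to 7° for the top mark.

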